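Shuttle the die under the arbor press ram

ROBOT

A 6-joint arm with a two-finger parallel gripper is mounted at the origin on the work surface. World frame = base frame: x ahead of the robot, y to its left, z up, the work surface at z = 0. Lengths are in m, angles in rad, forces in N, time in s.
With the tool pointing down it reaches from about 0.4 to 0.925 m from the base axis. Payload 12.5 kg.
Tool frame: the origin (TCP) lies at the very end of the fingers, on their centre line; the grasp point (between the pads) lies 19 mm behind it; z points along the fingers, y is the line along which they close (so a half turn about z gives the same grasp; the last joint's range is limited). The gripper opens to 95 mm and grips with 3 to 60 N. Pads are 20 mm wide; open, the fingers measure 119 mm over their backs; the gripper's body (75 mm by 180 mm) begins 59 mm behind the grasp point.
Start: joints at [-1.247, 0.491, 1.559, -0, 1.092, -0.106], TCP at [0.26, -0.568, 0.215] pointing down, gripper open.
Joint ranges: [-3.1, 3.1], [-0.84, 2.19], [0.05, 2.79], [-1.13, 4.28], [0.06, 2.93], [-2.69, 2.69]. Speed limits (rad/s): [2.22, 2.22, 2.79, 3.14, 3.14, 3.14].

INTERFACE

Orientations are given as a unit quaternion [x, y, z, w].
In Python, from plant import env gives the robot as it stands. The module is installed in compiled form; this text tells all that it offers.
- The arm moves only by the tool send_rows, never from a script. Its argument "rows" is a list of rows, each a list of 3 entries, a list of its own where there are three numbers: the turn, a rotation vector about the tool's x, y, z in degrees, then the shift along the tool's x, y, z in mm, then the closure, from -1 (fully open) to 1 (shut). In form: [[[rx, ry, rz], [x, y, z], jaw], ...]. A call has 1 to 12 rows; each row is the pose to reach, as a shift and turn from the pose commanded when the call began, along the tool's axes at that moment; what a row does not reach only later rows make up. A row lasts 1/8 s, in which the tool goes at most 62.5 mm and 10.7 degrees, less where a joint would pass 70% of its speed; a pose out of reach is approached as far as the arm can. A call with a gripper value outside its range is refused whole. The fingers move at their own pace and stop on an object; "squeeze" is the grip in N (left out, the last holds). Time passes only in rows, so rows that repeat a pose let the fingers close. It gives the time, the measured TCP pose, the force, the opening and the grip force at its end, in the units of the state.
- env.get_obs(): the state, without advancing time (a new reading comes with each control period).
- env.snapshot(name): name is "scene" or "top" or "wrist"; returns a dict with "img" (400x640x3 uint8, blue, green, red), "camera_matrix" (3x3 intrinsics, pixels), "world_from_camera" (4x4, takes a point from camera to world coordinates). Camera axes: x right, y down, z forward; pixel columns grow to the right and rows downward; lengths in m; the calibration is good to about 2 mm. A picture is of the moment at which its call begins. There is no depth.
- env.sign_off(): hands the job in; it is judged then, once.
The state is a dict: "clock": time; "joint_pos": joint angles; "qvel": joint speeds; "effort": joint torques, N m; "tool_pos": TCP position; "ee_rot": TCP orientation; "contact_force": force on the tool from outside, world axes, zero at the start; "wrist_torque": the same for the moment, N m; "gripper_width": opening from 0.0 (shut) to 1.0 (fully open); "grip_force": force on a finger pad.
Only numpy, scipy, OpenCV 4.12 (cv2) and the standard library are available. Lean on these libraries where they do the work, as an engineer would, in place of code of your own. Each camera call takes 0.05 s, during which the arm holds its last target. There are 200 camera calls.

TASK

With the fingertips, press the red lock button on the press's sliding die carriage and keep it held down while you push the carriage under the ram, all the way to its end stop. Then let go, so that the button springs back up and the carriage stays locked there, and move clear. Nothing needs to be grasped: do not lift, carry or knock any of the loose things on the bench.

Things in the scene. Friction and masses are not known exactly. Their poses are not given: they have to be found in the camera images.
- press: Blue-grey arbor press with a slide, fixed. Origin: bench level, bed's middle line. The carriage travels along the press's -y. Bed 150 mm wide (x), 22 high, y +200 to -320. Ram foot: 68 mm disc at y -140, underside 123 mm up. Head y -105 to -305, 240 to 340 mm up; ram and lever up to 415. Column 90 x 80 mm at y -270. Toothed lock bar along the +x side, up to 45 mm high.
- button_top (a point): Centre of the top face of the red lock button at the carriage's tail (+y end); rides with it. Flat rounded block, 56 mm (press x) by 44 mm (press y), top 71 mm above the bench when up, 61 mm when fully down (10 mm straight down). It stays 6 mm above the plate around it, so a fingertip may overhang its edges.
- push_face (a point): Middle of the top edge of the aluminium die block's upright face behind the button: 26 mm from the button's centre towards press -y, 4 mm beyond its edge. Block 100 mm wide, 150 long, 91 mm above the bench (20 above the raised button), with a fixed brass blank up to 100 mm. A fingertip holding the button down can push the carriage by this face.
- carriage (a joint): Carriage position in m: 0 at the loading end, 0.150 against the dark steel end stop, with the blank under the ram; grows towards press -y. About 2 N of friction. While the button is up its brass tongue stands between the teeth of the lock bar (12 mm pitch, 1.5 mm play each way) and the carriage cannot move; one gap is at the end stop.
- lock (a joint): How far the lock button is pressed, in m: 0 up, 0.010 fully down. A spring pushes it up with 2.4 N when up, 8 N fully down. The tongue clears the teeth only when pressed 8 mm or more; let go anywhere, it catches in the next gap. At times it starts resting on a tooth tip, up to 8 mm down.
- paper_cup: Loose brown paper cup, 76 mm across, 95 mm tall; origin at the centre of its underside. Leave it.
- bush_a: Loose brass bush, 36 mm across, 30 mm tall; origin at the centre of its underside. Leave it.
- bush_b: Loose steel bush, 44 mm across, 24 mm tall; origin at the centre of its underside. Leave it.
- drift: Loose dark steel drift standing on end, 28 mm across, 75 mm tall; origin at the centre of its underside. Leave it.
- paste_jar: Loose yellow jar with a black cap, 52 mm across, 60 mm tall; origin at the centre of its underside. Leave it.
- hex_wrench: Loose steel wrench lying along its x axis, about 180 mm long. Leave it.
- tape_roll: Loose red roll of tape lying flat, 96 mm across, 24 mm tall; origin at the centre of its underside. Leave it.

How it is judged:
By the outcome, as a careful person would: the job done as asked, in the order asked, and still so for the second after the job is handed in, with the robot touching nothing.
It also fails if it takes over 38 s, if anything falls off the work surface, if the arm or the gripper's body presses on something with over 40 N, if the wrist force passes 120 N, or if a joint passes its speed limit or range.

## Working session

There is one attempt and no reset: what is moved stays moved. The work goes in short steps, Python scripts to look and compute and a tool call to move; the robot and the scene stay as the last step left them, time stands still between calls to the robot, and variables do not carry over. Pictures are saved under pics/ and viewed, at most 10 in all, crops included, and the job is handed in when it is done.

Besides the shell and the picture viewer there is one more tool, called after "Call:" as name([rows], argument=value, ...), one row to a line, values as JSON. send_rows: Moves the arm, as the interface text tells. Its arguments: {"type":"object","properties":{"rows":{"type":"array","items":{"type":"array"}},"squeeze":{"type":"number"}},"required":["rows"]}

```bash
mkdir -p pics
python3 - <<'E'
from plant import env
import cv2,pickle
o=env.get_obs();print(o)
for n in("scene","top"):
    s=env.snapshot(n);cv2.imwrite(f"pics/{n}0.png",s["img"]);pickle.dump(s,open(f"{n}0.pkl","wb"))
    print(s["camera_matrix"],s["world_from_camera"])
E
```

```text
{'clock': 0.0, 'joint_pos': array([-1.24658462e+00,  4.91556514e-01,  1.55943607e+00, -2.06102451e-05,
        1.09170858e+00, -1.05598632e-01]), 'qvel': array([ 0.00045772,  0.00022103,  0.00113571, -0.00018013, -0.00099678,
        0.00049131]), 'effort': array([ 4.32770103e-03, -6.12636209e+01, -2.58183557e+01,  6.94552856e-02,
        4.82348702e-02, -1.18671992e-04]), 'tool_pos': array([ 0.26037641, -0.56791621,  0.21406825]), 'ee_rot': array([ 9.76995457e-01,  2.13259394e-01, -6.95510437e-05, -5.49951558e-04]), 'contact_force': array([0.07067423, 0.3167637 , 0.47295588]), 'wrist_torque': array([ 0.00999164, -0.02778691,  0.11998929]), 'grip_force': 0.0, 'gripper_width': 0.9997900543222227}
[[412.61168025   0.         311.75301675]
 [  0.         412.61168025 196.09703608]
 [  0.           0.           1.        ]] [[ 0.47492176  0.62166372 -0.62288325  1.12230659]
 [ 0.87984635 -0.32104043  0.35043322 -0.1634244 ]
 [ 0.01788091 -0.71446992 -0.69943764  0.74966805]
 [ 0.          0.          0.          1.        ]]
[[480.12576121   0.         318.40299306]
 [  0.         480.12576121 203.5296793 ]
 [  0.           0.           1.        ]] [[-0.02266988 -0.99619893  0.08410564  0.4204188 ]
 [-0.9996434   0.02139974 -0.01597285  0.18407145]
 [ 0.01411229 -0.08443775 -0.99632882  1.30725231]
 [ 0.          0.          0.          1.        ]]
```

View pics/scene0.png

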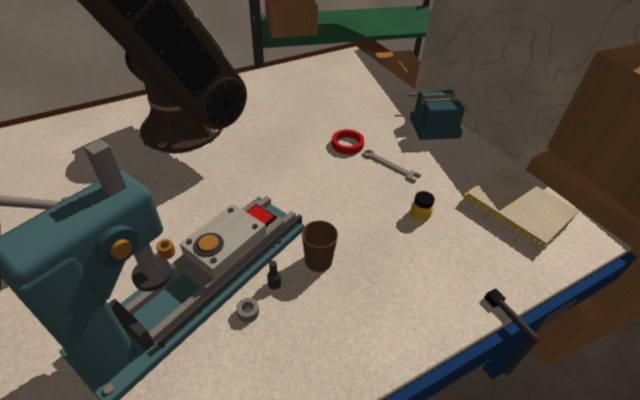

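View pics/top0.png

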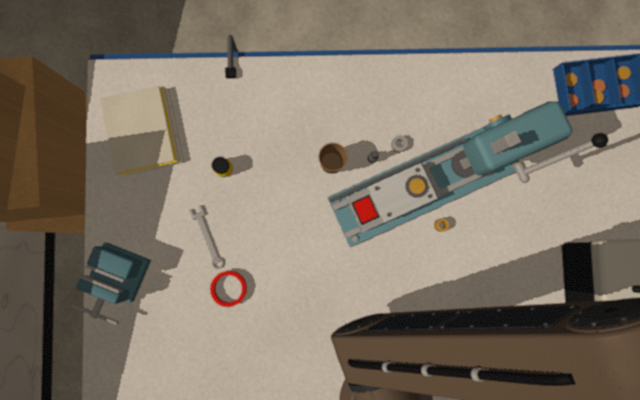

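The scene view shows the red button at (262,214) and the blank at (209,243). The top view has them at (364,208) and (417,186). The cup is at (333,157) in the top view, and the drift and bushes sit beside the press.

```bash
cat > h.py <<'E'
import numpy as np,cv2,pickle
def ray(s,p):
    K=s["camera_matrix"];T=s["world_from_camera"]
    d=T[:3,:3]@np.linalg.solve(K,[p[0],p[1],1]);return T[:3,3],d/np.linalg.norm(d)
def tri(rs):
    A=sum(np.eye(3)-np.outer(d,d) for c,d in rs);b=sum((np.eye(3)-np.outer(d,d))@c for c,d in rs)
    return np.linalg.solve(A,b)
def plane(s,p,z):
    c,d=ray(s,p);return c+d*(z-c[2])/d[2]
def blob(s,roi,lo,hi):
    x0,y0,x1,y1=roi;h=cv2.cvtColor(s["img"],cv2.COLOR_BGR2HSV)[y0:y1,x0:x1].copy()
    h[...,0]=(h[...,0].astype(int)+90)%180
    m=cv2.inRange(h,lo,hi);n,l,st,c=cv2.connectedComponentsWithStats(m)
    i=1+np.argmax(st[1:,4]);return c[i]+[x0,y0],st[i,4],cv2.minAreaRect(np.argwhere(l==i)[:,::-1].astype(np.float32)+np.float32([x0,y0]))
E
python3 - <<'E'
from h import *
t=pickle.load(open("top0.pkl","rb"));s=pickle.load(open("scene0.pkl","rb"))
red=((80,150,90),(100,255,255))
a=blob(t,(340,185,390,230),*red);b=blob(s,(235,190,290,240),*red);print(a,b)
P=tri([ray(t,a[0]),ray(s,b[0])]);print("button",P, plane(t,a[0],.071),plane(s,b[0],.071))
Q=tri([ray(t,(417,186)),ray(s,(209,243))]);print("blank",Q,plane(t,(417,186),.1),plane(s,(209,243),.1))
print([plane(t,p,.071)[:2].round(4) for p in cv2.boxPoints(a[2])])
for n,z,p in(("cup",.095,(333,157)),("drift",.075,(374,156)),("bushb",.024,(401,143)),("busha",.03,(443,224))):print(n,plane(t,p,z))
# scaled crops
i=cv2.resize(t["img"][90:250,310:590],None,fx=2.8,fy=2.8,interpolation=cv2.INTER_CUBIC)
cv2.imwrite("pics/topc.png",i)
E
```

```text
(array([365.        , 209.29776675]), np.int32(403), ((364.990234375, 209.31219482421875), (22.62914276123047, 17.879817962646484), 65.224853515625)) (array([260.21176471, 213.65882353]), np.int32(255), ((259.89117431640625, 213.3852996826172), (24.312789916992188, 11.657867431640625), 32.47119140625))
button [0.50864292 0.04605146 0.06597393] [0.50722868 0.04414184 0.071     ] [0.51440178 0.04688682 0.071     ]
blank [ 0.56268947 -0.08596458  0.0953475 ] [ 0.56160802 -0.08659642  0.1       ] [ 0.56748542 -0.08495299  0.1       ]
[array([0.5248, 0.077 ]), array([0.5434, 0.0343]), array([0.4896, 0.0114]), array([0.4712, 0.054 ])]
cup [0.6412881  0.12462172 0.095     ]
drift [0.64542004 0.01685358 0.075     ]
bushb [ 0.68900546 -0.0647356   0.024     ]
busha [ 0.46625083 -0.16781871  0.03      ]
```

View pics/topc.png

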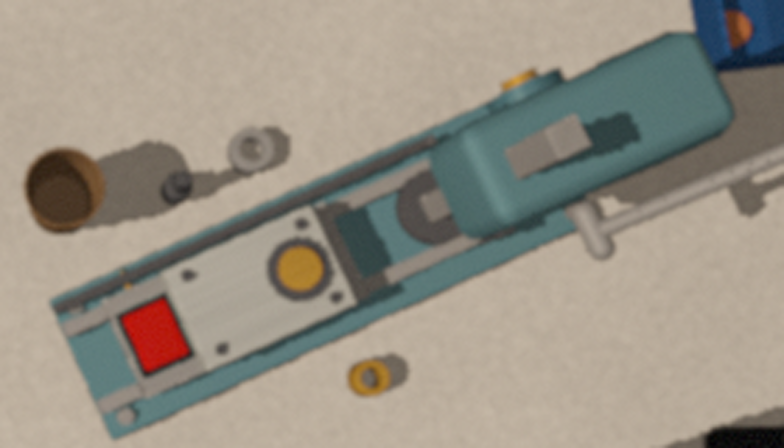

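Call:
send_rows([
  [[0,0,-10],[33,-43,0],1],
  [[0,0,-20],[66,-87,0],1],
  [[0,0,-30],[98,-130,0],1],
  [[0,0,-40],[131,-173,0],1],
  [[0,0,-50],[164,-217,0],1],
  [[0,0,-60],[196,-260,0],1],
  [[0,0,-70],[243,-294,0],1],
  [[0,0,-80],[289,-327,0],1],
  [[0,0,-89],[336,-361,0],1],
  [[0,0,-89],[382,-395,0],1],
  [[0,0,-89],[429,-428,0],1],
  [[0,0,-89],[475,-462,0],1],
])

```text
clock: 1.6
tool_pos: [0.5004, 0.0517, 0.2145]
ee_rot: [0.547, 0.837, -0.0, 0.0]
contact_force: [0.3, -0.9, 0.6]
gripper_width: 0.006
grip_force: 0.0
```

Run:
```python
from plant import env
from h import *
o=env.get_obs();print({k:o[k] for k in("clock","joint_pos","tool_pos","ee_rot","contact_force","gripper_width")})
s=env.snapshot("wrist");cv2.imwrite("pics/w1.png",s["img"]);pickle.dump(s,open("w1.pkl","wb"))
print(s["camera_matrix"],s["world_from_camera"])
```

```text
{'clock': 1.6, 'joint_pos': array([-2.83800508e-02,  3.18643099e-01,  1.85196198e+00, -2.10485645e-04,
        9.71036299e-01, -4.40898493e-01]), 'tool_pos': array([0.50041428, 0.0516737 , 0.21451551]), 'ee_rot': array([ 5.47253769e-01,  8.36966728e-01, -8.67757728e-05,  2.47058791e-05]), 'contact_force': array([ 0.27242723, -0.92805881,  0.63314571]), 'gripper_width': 0.006295625419695794}
[[304.60570083   0.         323.09856171]
 [  0.         304.60570083 196.27921249]
 [  0.           0.           1.        ]] [[ 9.15987578e-01  3.89917074e-01  9.45062582e-02  4.73025771e-01]
 [ 4.01206612e-01 -8.90275664e-01 -2.15505214e-01  1.12037111e-01]
 [ 1.07459430e-04  2.35316634e-01 -9.71918757e-01  3.84883212e-01]
 [ 0.00000000e+00  0.00000000e+00  0.00000000e+00  1.00000000e+00]]
```

View pics/w1.png

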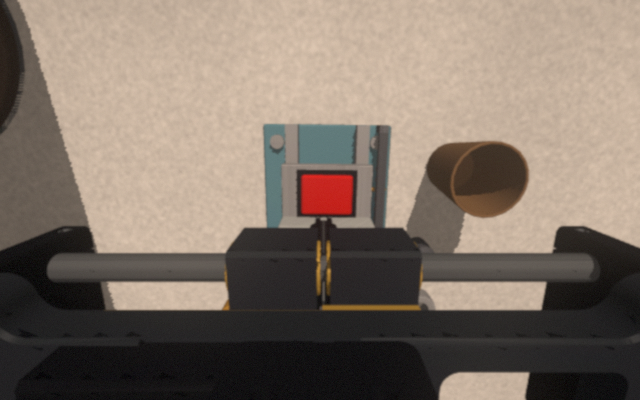

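The wrist view shows the button at (327,194) and the die face edge at about row 218. The closed fingertips are at (323,225), and the press axis is nearly vertical in the image.

Run:
```python
from h import *
t=pickle.load(open("top0.pkl","rb"));s=pickle.load(open("scene0.pkl","rb"));w=pickle.load(open("w1.pkl","rb"))
red=((80,150,90),(100,255,255))
a=blob(t,(340,185,390,230),*red);b=blob(s,(235,190,290,240),*red);c=blob(w,(280,150,380,235),*red);print(c)
for n,rs in(("t+w",[(t,a),(w,c)]),("all",[(t,a),(s,b),(w,c)])):print(n,tri([ray(v,p[0]) for v,p in rs]))
for z in(.071,.066,.063):print(z,plane(w,c[0],z))
q=np.array([plane(w,p,.071)[:2] for p in cv2.boxPoints(c[2])]);print(q.round(4),[np.linalg.norm(q[i]-q[i-1]).round(4) for i in range(4)],[np.degrees(np.arctan2(*(q[i]-q[i-1])[::-1])).round(1) for i in range(4)])
# bed +y edge corners at z=.022 (wrist), bed long edge from top
p,r=plane(w,(265,125),.022),plane(w,(391,125),.022);print("bed end",p,r,np.linalg.norm(p-r),np.degrees(np.arctan2(*(r-p)[1::-1])),"mid",(p+r)/2)
p,r=plane(t,(350,246),.022),plane(t,(511.8,172.9),.022);print("bed long",np.degrees(np.arctan2(*(r-p)[1::-1])))
```

```text
(array([326.42891108, 193.87018545]), np.int32(2103), ((327.0, 194.0), (40.0, 52.0), 90.0))
t+w [0.50860076 0.04126534 0.04662971]
all [0.50763856 0.04577521 0.06521109]
0.071 [0.5057226  0.04625564 0.071     ]
0.066 [0.50624344 0.04520777 0.066     ]
0.063 [0.50655595 0.04457905 0.063     ]
[[0.4729 0.0551]
 [0.5225 0.0768]
 [0.5409 0.0374]
 [0.4896 0.0149]] [np.float64(0.0435), np.float64(0.0542), np.float64(0.0435), np.float64(0.0559)] [np.float64(112.7), np.float64(23.7), np.float64(-65.0), np.float64(-156.3)]
bed end [0.41244684 0.08246244 0.022     ] [0.5463303  0.14110385 0.022     ] 0.14616291167826873 23.653584223079253 mid [0.47938857 0.11178314 0.022     ]
bed long -67.14750062210105
```

Call:
send_rows([
  [[0,0,0],[-18,3,30],1],
  [[0,0,0],[-18,3,70],1],
  [[0,0,0],[-18,3,105],1],
  [[0,0,0],[-18,3,115],1],
  [[0,0,0],[-18,3,115],1],
])

```text
clock: 2.28
tool_pos: [0.5097, 0.0344, 0.0997]
ee_rot: [0.547, 0.837, -0.0, -0.0]
contact_force: [-0.2, 0.5, -0.4]
gripper_width: 0.007
grip_force: 0.0
```

Run:
```python
from plant import env
from h import *
o=env.get_obs();print({k:o[k] for k in("clock","tool_pos","contact_force")})
i=env.snapshot("wrist")["img"][100:300,200:450];j=env.snapshot("scene")["img"][130:330,130:380]
cv2.imwrite("pics/c2.png",cv2.resize(np.vstack([i,j]),None,fx=1.5,fy=1.5) if 0 else cv2.resize(np.hstack([i,j]),None,fx=1.6,fy=1.6,interpolation=cv2.INTER_CUBIC))
```

```text
{'clock': 2.275, 'tool_pos': array([0.50974814, 0.03441523, 0.099685  ]), 'contact_force': array([-0.21461025,  0.54373262, -0.40418277])}
```

View pics/c2.png

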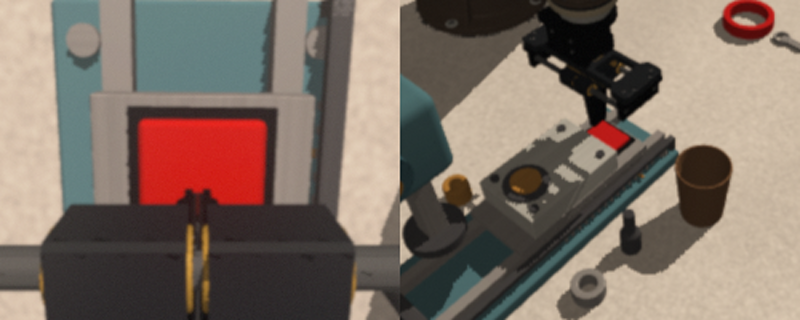

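The wrist crop shows the fingertips over the front part of the button, centred side to side. The scene crop shows them clear of the block. Next I press.

Call:
send_rows([
  [[0,0,0],[0,0,12],1],
  [[0,0,0],[0,0,22],1],
  [[0,0,0],[0,0,27],1],
  [[0,0,0],[0,0,30],1],
  [[0,0,0],[0,0,33],1],
  [[0,0,0],[0,0,33],1],
])

```text
clock: 3.12
tool_pos: [0.5097, 0.0344, 0.0665]
ee_rot: [0.547, 0.837, -0.0, -0.0]
contact_force: [-0.2, -0.2, -0.5]
gripper_width: 0.004
grip_force: 0.0
```

Call:
send_rows([
  [[0,0,0],[0,0,2],1],
  [[0,0,0],[0,0,3],1],
  [[0,0,0],[0,0,3],1],
])

```text
clock: 3.5
tool_pos: [0.5097, 0.0344, 0.0638]
ee_rot: [0.547, 0.837, -0.0, 0.0]
contact_force: [-1.2, -0.6, 5.5]
gripper_width: 0.006
grip_force: 2.5
```

Call:
send_rows([
  [[0,0,0],[0,0,1],1],
  [[0,0,0],[0,0,2],1],
  [[0,0,0],[0,0,3],1],
  [[0,0,0],[0,0,3],1],
])

```text
clock: 4.0
tool_pos: [0.5097, 0.0344, 0.0612]
ee_rot: [0.547, 0.837, 0.0, 0.0]
contact_force: [-2.8, -1.3, 10.4]
gripper_width: 0.006
grip_force: 4.9
```

Call:
send_rows([
  [[0,0,0],[0,0,0.7],1],
  [[0,0,0],[0,0,0.7],1],
  [[0,0,0],[-3,0,0.7],1],
  [[0,0,0],[-6,0,0.7],1],
  [[0,0,0],[-10,0,0.7],1],
  [[0,0,0],[-14,0,0.7],1],
  [[0,0,0],[-14,0,0.7],1],
])

```text
clock: 4.88
tool_pos: [0.5155, 0.0212, 0.0611]
ee_rot: [0.547, 0.837, 0.0, 0.001]
contact_force: [-5.4, -4.9, 17.8]
gripper_width: 0.005
grip_force: 9.2
```

Call:
send_rows([
  [[0,0,0],[-5,0,-0.3],1],
  [[0,0,0],[-10,0,-0.3],1],
  [[0,0,0],[-15,0,-0.3],1],
  [[0,0,0],[-20,0,-0.3],1],
])

```text
clock: 5.38
tool_pos: [0.523, 0.0032, 0.0612]
ee_rot: [0.547, 0.837, -0.0, -0.0]
contact_force: [-5.1, 0.4, 16.2]
gripper_width: 0.004
grip_force: 7.8
```

Run:
```python
from plant import env
from h import *
o=env.get_obs();print({k:o[k] for k in("clock","tool_pos","contact_force","wrist_torque")})
i=env.snapshot("wrist")["img"][100:300,200:450];j=env.snapshot("scene")["img"][130:330,130:380]
cv2.imwrite("pics/c3.png",cv2.resize(np.hstack([i,j]),None,fx=1.6,fy=1.6,interpolation=cv2.INTER_CUBIC))
```

```text
{'clock': 5.375, 'tool_pos': array([0.52304268, 0.00322236, 0.06115657]), 'contact_force': array([-5.11990547,  0.44962509, 16.17036205]), 'wrist_torque': array([0.11667124, 0.93157283, 0.00586569])}
```

View pics/c3.png

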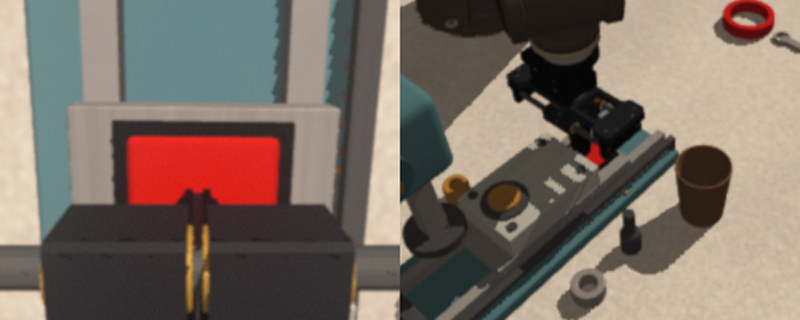

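The wrist and scene crops show the carriage moving with the button held down: the blank has shifted from crop (525,180) to (503,201).

Call:
send_rows([
  [[0,0,0],[-7,0,0],1],
  [[0,0,0],[-14,0,0],1],
  [[0,0,0],[-21,0,0],1],
  [[0,0,0],[-28,0,0],1],
  [[0,0,0],[-35,0,0],1],
  [[0,0,0],[-42,0,0],1],
  [[0,0,0],[-49,0,0],1],
  [[0,0,0],[-56,0,0],1],
  [[0,0,0],[-63,0,0],1],
  [[0,0,0],[-70,0,0],1],
  [[0,0,0],[-77,0,0],1],
  [[0,0,0],[-84,0,0],1],
])

```text
clock: 6.98
tool_pos: [0.556, -0.0739, 0.0612]
ee_rot: [0.547, 0.837, -0.001, -0.001]
contact_force: [-8.8, -0.4, 17.2]
gripper_width: 0.002
grip_force: 8.3
```

Call:
send_rows([
  [[0,0,0],[-5,-0.5,0],1],
  [[0,0,0],[-10,-1,0],1],
  [[0,0,0],[-15,-1.5,0],1],
  [[0,0,0],[-19,-2,0],1],
  [[0,0,0],[-23,-2,0],1],
  [[0,0,0],[-26,-2,0],1],
  [[0,0,0],[-26,-2,0],1],
])

```text
clock: 7.85
tool_pos: [0.5606, -0.0864, 0.0612]
ee_rot: [0.548, 0.837, 0.003, -0.009]
contact_force: [-15.1, 88.0, 38.7]
gripper_width: 0.004
grip_force: 47.1
```

Call:
send_rows([
  [[0,0,0],[6,0,0],1],
  [[0,0,0],[11,0,0],1],
])

```text
clock: 8.1
tool_pos: [0.5608, -0.0857, 0.0612]
ee_rot: [0.547, 0.837, 0.0, -0.0]
contact_force: [-2.5, -1.4, 11.1]
gripper_width: 0.005
grip_force: 5.6
```

Run:
```python
from plant import env
from h import *
o=env.get_obs();print({k:o[k] for k in("clock","tool_pos","contact_force","wrist_torque")})
w=env.snapshot("wrist")
i=w["img"][100:300,200:450];t=env.snapshot("top");s=env.snapshot("scene");j=s["img"][180:330,50:300];k=t["img"][110:260,310:560]
pickle.dump((w,t,s),open("e.pkl","wb"))
f=lambda a:cv2.resize(a,(400,240 if a.shape[0]==150 else 320),interpolation=cv2.INTER_CUBIC)
cv2.imwrite("pics/c4.png",np.vstack([np.hstack([f(k),f(j)]),np.hstack([f(i),f(i)*0])]))
```

```text
{'clock': 8.1, 'tool_pos': array([ 0.56075778, -0.08569954,  0.06119988]), 'contact_force': array([-2.54848139, -1.36464916, 11.14412423]), 'wrist_torque': array([-0.09441047,  0.31285028, -0.01952633])}
```

View pics/c4.png

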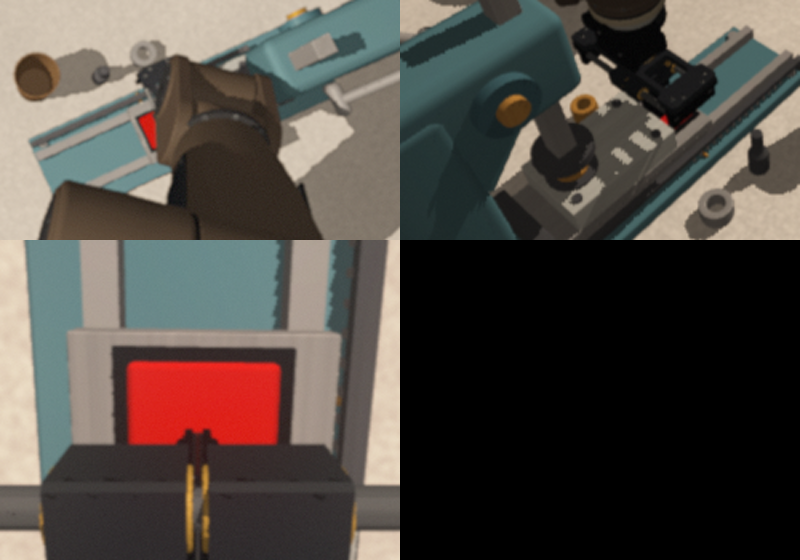

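The top and scene crops show the blank under the ram foot and the carriage against the stop. The geometry agrees: the button is now at press y of about +2, so the blank is at about -140. I'll push lightly and release straight up.

Call:
send_rows([
  [[0,0,0],[-2,0,0],1],
  [[0,0,0],[-3,0,0],1],
  [[0,0,0],[-3,0,0],1],
])

```text
clock: 8.62
tool_pos: [0.5607, -0.0862, 0.0612]
ee_rot: [0.547, 0.837, 0.001, -0.003]
contact_force: [-6.1, 37.2, 22.2]
gripper_width: 0.003
grip_force: 20.1
```

Call:
send_rows([
  [[0,0,0],[2,0,0],1],
  [[0,0,0],[2,0,-2],1],
  [[0,0,0],[2,0,-5],1],
  [[0,0,0],[2,0,-8],1],
  [[0,0,0],[2,0,-12],1],
  [[0,0,0],[3,0,-18],1],
  [[0,0,0],[6,0,-30],1],
  [[0,0,0],[20,0,-50],1],
  [[0,0,0],[50,0,-70],1],
  [[0,0,0],[90,0,-90],1],
  [[0,0,0],[130,0,-110],1],
  [[0,0,0],[130,0,-110],1],
])

```text
clock: 10.12
tool_pos: [0.5098, 0.0303, 0.1729]
ee_rot: [0.546, 0.838, 0.001, 0.002]
contact_force: [-0.2, -0.2, 0.1]
gripper_width: 0.005
grip_force: 0.0
```

Run:
```python
from plant import env
from h import *
o=env.get_obs();print({k:o[k] for k in("clock","tool_pos","contact_force")})
w=env.snapshot("wrist");t=env.snapshot("top");s=env.snapshot("scene")
red=((80,150,90),(100,255,255))
for n,v,roi in(("w",w,(250,150,400,300)),("s",s,(150,190,290,290)),("t",t,(380,150,450,230))):
    try:
        c=blob(v,roi,*red);print(n,c[0],c[1],c[2][1],plane(v,c[0],.071),plane(v,c[0],.063))
    except Exception as e:print(n,e)
f=lambda a,h:cv2.resize(a,(400,h),interpolation=cv2.INTER_CUBIC)
cv2.imwrite("pics/c5.png",np.vstack([np.hstack([f(t["img"][110:260,310:560],240),f(s["img"][150:300,50:300],240)]),np.hstack([f(w["img"],250),f(s["img"],250)])]))
```

```text
{'clock': 10.125, 'tool_pos': array([0.50976559, 0.03031705, 0.17289665]), 'contact_force': array([-0.16657881, -0.2329984 ,  0.12581347])}
w [323.0952381  290.04761905] 21 (16.0, 2.0) [ 0.54798661 -0.05748559  0.071     ] [ 0.5499386  -0.06183987  0.063     ]
s [218.90588235 248.10588235] 340 (20.50609588623047, 19.091880798339844) [ 0.56519426 -0.06765103  0.071     ] [ 0.55862714 -0.06652208  0.063     ]
t attempt to get argmax of an empty sequence
```

View pics/c5.png

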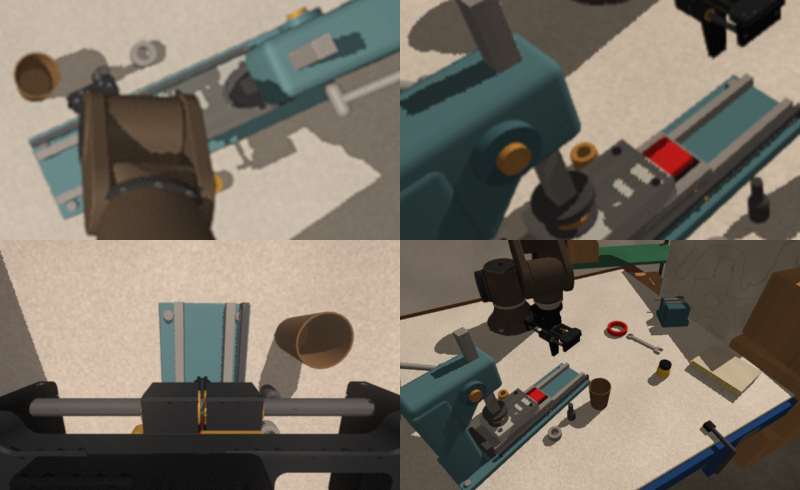

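The scene crop shows the carriage at the end with the blank under the ram and the loose things undisturbed. I can't tell from it whether the button sprang up, so I'll take two wrist views 80 mm apart, without touching anything.

Call:
send_rows([
  [[0,0,0],[-30,-13,15],1],
  [[0,0,0],[-60,-26,30],1],
  [[0,0,0],[-90,-40,43],1],
  [[0,0,0],[-90,-40,43],1],
  [[0,0,0],[-90,-40,43],1],
])

```text
clock: 10.9
tool_pos: [0.5097, -0.0705, 0.1271]
ee_rot: [0.548, 0.837, -0.0, -0.0]
contact_force: [-0.6, -0.8, 1.1]
gripper_width: 0.006
grip_force: 0.0
```

Run:
```python
from plant import env
from h import *
print(env.get_obs()["tool_pos"]);pickle.dump(env.snapshot("wrist"),open("v1.pkl","wb"))
```

```text
[ 0.50970924 -0.07054751  0.12710531]
```

Call:
send_rows([
  [[0,0,0],[0,40,0],1],
  [[0,0,0],[0,80,0],1],
  [[0,0,0],[0,80,0],1],
  [[0,0,0],[0,80,0],1],
])

```text
clock: 11.45
tool_pos: [0.5823, -0.0377, 0.1272]
ee_rot: [0.547, 0.837, -0.0, -0.0]
contact_force: [-0.3, 0.5, -0.2]
gripper_width: 0.005
grip_force: 0.0
```

Run:
```python
from plant import env
from h import *
print(env.get_obs()["tool_pos"]);b=env.snapshot("wrist");a=pickle.load(open("v1.pkl","rb"));pickle.dump(b,open("v2.pkl","wb"))
red=((80,150,90),(100,255,255));R=[]
for v in(a,b):
    c=blob(v,(150,100,500,240),*red);R.append(ray(v,c[0]));print(c[0],c[1],c[2][1])
print(tri(R))
cv2.imwrite("pics/v.png",np.hstack([cv2.resize(v["img"][60:260,120:520],None,fx=1,fy=1) for v in(a,b)]))
```

```text
[ 0.58229252 -0.03765752  0.12717672]
[378.21227197 215.95854063] 1809 (72.52896118164062, 32.66173553466797)
[276.14657783 216.01393095] 1651 (24.839679718017578, 72.11712646484375)
[ 0.5499782  -0.05744242  0.06996231]
```

View pics/v.png

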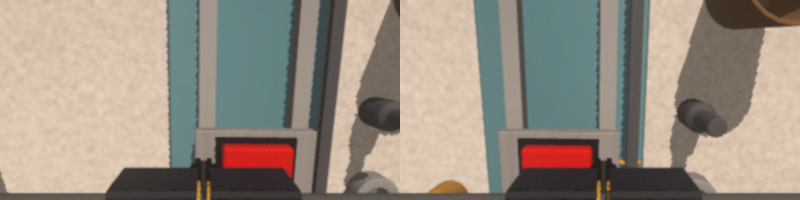

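The two wrist views put the button's top 70 mm above the bench, so it is up and the carriage is locked. Nothing else has moved. I'll retreat and hand in.

Call:
send_rows([
  [[0,0,0],[10,-10,-40],1],
  [[0,0,0],[40,-30,-80],1],
  [[0,0,0],[80,-40,-110],1],
  [[0,0,0],[80,-40,-110],1],
  [[0,0,0],[80,-40,-110],1],
])

```text
clock: 12.12
tool_pos: [0.514, 0.0186, 0.237]
ee_rot: [0.547, 0.837, -0.0, 0.0]
contact_force: [-0.5, 0.2, 0.4]
gripper_width: 0.001
grip_force: 0.0
```

```bash
python3 -c "
from plant import env
o=env.get_obs();print(o['clock'],o['tool_pos'],o['contact_force']);print(env.sign_off())"
```

```text
12.125 [0.51403535 0.01861904 0.23704387] [-0.497061    0.18176951  0.35613308]
the job is handed in; nothing more can be done
None
```

I pushed the carriage to its end stop with the button held down, then released it (top measured at 70 mm, so up and locked), moved the arm clear and handed the job in at 12.1 s; the highest force reading was about 97 N, at the stop (limit 120 N).

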